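# Lower the electrode probe one hole into the beaker

### The arm

A 7-joint arm with a two-finger parallel gripper is mounted at the origin on the work surface. World frame = base frame: x ahead of the robot, y to its left, z up, the work surface at z = 0. Lengths are in mm, angles in rad, forces in N, time in s.
With the tool pointing down it reaches from about 350 to 900 mm from the base axis. Payload 19.9 kg.
Tool frame: the origin (TCP) lies on the centre line of the jaws, within the pads' length; the fingertips stand 8 mm ahead of it and the grasp point (between the pads) lies 11 mm behind it; z points along the fingers, y is the line along which they close (so a half turn about z gives the same grasp; the last joint's range is limited). The gripper opens to 94 mm and grips with 3 to 60 N. Pads are 16 mm wide; open, the fingers measure 119 mm over their backs; the gripper's body (75 mm by 177 mm) begins 78 mm behind the grasp point.
Start: joints at [-1.345, 0.417, -0.01, 1.614, 0.005, 1.111, -0.053], TCP at [164.769, 602.869, 213.425] pointing down, gripper open.
Joint ranges: [-2.81, 2.81], [-0.39, 2.02], [-1.27, 1.25], [0.06, 2.57], [-1.19, 4.33], [0.19, 2], [-2.82, 2.82]. Speed limits (rad/s): [1.89, 1.89, 2.39, 2.39, 3.01, 3.01, 3.01].

### API

Orientations are given as a unit quaternion [x, y, z, w].
In Python, from station import ctrl gives the robot as it stands. Calls block until the motion is done:
- ctrl.move_pose(position, orientation): joint-space move of the TCP to a pose.
- ctrl.line_to(position, max_speed=150, orientation=None, until_force=None): straight line of the TCP; orientation=None keeps the orientation; max_speed is the mean speed in mm/s. With until_force (N) it stops when the force on the tool has changed by that much, and returns True; else False.
- ctrl.move_j(angles): joint-space move.
- ctrl.gripper_to(opening): finger opening in mm; the grip force is fixed at half the most; returns when the fingers have stopped.
- ctrl.wait(seconds).
- ctrl.inverse_kinematics(position, orientation): joint angles nearest the present ones, or None.
- ctrl.state(): the state.
- ctrl.read_camera(name): name is "scene" or "side" or "wrist"; returns the picture (384x512x3 uint8, red, green, blue); there is no depth.
- ctrl.get_calibration(name): a dict with "intrinsics" (3x3 intrinsics, pixels), "position" and "orientation" of the camera in the world. Camera axes: x right, y down, z forward; pixel columns grow to the right and rows downward; lengths in mm; the calibration is good to about 2 mm. The wrist camera is an equidistant fisheye: a pixel r from the principal point sees the ray r / f radians off the axis. A picture is of the moment at which its call begins: read the wrist's pose just before it. get_calibration takes no time and is no camera call; for the wrist camera it gives the pose at the moment of the call.
A pose or a line that the arm cannot do raises ctrl.IKError and nothing moves.
- ctrl.hand_in(): hands the job in; it is judged then, once.
The state is a dict: "clock": time; "q": joint angles; "joint_vel": joint speeds; "joint_efforts": joint torques, N m; "tool_pos": TCP position; "orientation": TCP orientation; "wrist_force": force on the tool from outside, world axes, zero at the start; "moment": the same for the moment, N m; "opening": finger opening in mm; "grip_force": force on a finger pad.
Only numpy, scipy, OpenCV 4.12 (cv2) and the standard library are available. Lean on these libraries where they do the work, as an engineer would, in place of code of your own. Each camera call takes 0.05 s, during which the arm holds its last target. There are 200 camera calls.

### The job

Lower the glass probe into the beaker: press the sprung button on top of the stand's telescoping tube to free it, collapse the tube to its next hole, no further, and leave it locked there with the button sprung fully up again. Push gently, since the latch and probe are delicate; the probe must not touch the beaker, and leave everything else where it stands.

Things in the scene. Friction and masses are not known exactly. Their poses are not given: they have to be found in the camera images.
- stand: probe stand fixed to the bench: white foot plate 225 x 130 x 12 mm, upright grey outer tube up to 37 mm across, 150 mm high. Origin on the tube's axis at bench height; z up, x along the foot towards the beaker, y along the cross bar. Holes in the outer tube's +x side; a sprung steel pin of the inner tube sits in the top hole (132 mm up) at the start; the holes' spacing differs from stand to stand
- tube (a joint): how far the steel inner tube (with cross bar, button, probe) has slid down, m: 0 in the top hole (start); the next hole lies somewhere from 0.035 to 0.061, to be found by feel; the lowest 0.048 beyond that. Dry friction: unlatched, a push of 3 to 6 N slides it down and it stays where it is left. In a hole, with the button up, it is held hard, with 0.75 mm of play either way
- button (a joint): how far the button is pressed in, m: 0 up, 0.008 fully down. Spring 2 N at first touch, 6 N fully down. Pressing draws the pin in mm for mm; the tube is free from about 6 mm. Between holes the pin rides in the wall and the button stays 6 mm down by itself; it springs up when the pin snaps out into a hole, only if not held. Held down, the tube slides past the hole
- button_top (a point): centre of the top of the round white button, 22 mm across, standing 12 mm proud of the middle of the cross bar when up and 4 mm when fully down; its top is 280 mm above the bench at the start
- bar_mid (a point): centre of the top face of the grey cross bar on top of the inner tube, 30 mm (x) x 120 mm (y) x 18 mm high; the top face is 268 mm above the bench at the start and 207 to 233 mm when the tube is in the next hole. The bar can be pushed down anywhere on its flat top beside the button
- bar_end (a point): point on the bar's flat top face, 42 mm from the middle towards the stand's +y, clear of the button: a place to push the bar (its twin lies 42 mm the other way)
- probe_tip (a point): lower tip of the glass probe, 12 mm thick, hung from an arm 115 mm from the tube's axis on the stand's +x side; it moves down with the tube: 108 mm above the bench at the start, 47 to 73 mm in the next hole. The probe's white cap ends 269 mm above the bench at the start, level with the bar
- beaker: open glass beaker, 80 mm high and 80 mm across, 3 mm wall, 5 mm floor, standing on the foot plate under the probe; origin at the centre of its underside, z up
- vial: small amber jar with blue cap, 42 mm across and 75 mm high, on the bench beside the stand; origin at its underside; leave alone
- tip_box: clear box of pipette tips with a crimson top, 124 x 86 x 86 mm; origin at its underside; leave alone
- tube_rack: orange rack with capped sample tubes, 110 x 200 mm, up to 109 mm high; origin at its underside; leave alone
Mind the look-alikes: they are no part of the job. Of the things like the beaker, leave any that is purple, turquoise or yellow; of the rest the larger one is meant.

How it is judged (in metres and radians):
On the way, in this order (a step that is already met when the one before it is completed fails the run):
1. the button is pressed in and the tube freed from its first hole (value of joint each of button, tube above 0.005 m), for 0.1 s.
2. the tube has snapped into its next hole with the button up (value of joint tube between 0.033 and 0.064 m and value of joint button below 0.002 m), for 0.2 s.
At the end, for the whole second after the job is handed in: the tube is 33 to 64 mm down, locked in its next hole with the button up (pressed less than 2 mm), and the probe tip hangs inside the standing, still beaker (within 30 mm of its centre line) (all of step 2 and horizontal distance between probe_tip and beaker below 0.03 m and angle between beaker's own z axis and vertical below 0.1 rad and linear speed of beaker below 0.02 m/s); the robot touches nothing.
It fails at once if the button, bar or anything the inner tube carries is pushed with more than 30 N (contact force between any of the fingers, the arm and tube above 30 N).
It fails at once if the tube is driven on well past its next hole (value of joint tube above 0.07 m).
It fails at once if the probe touches the beaker (contact force between tube and beaker above 0.5 N).
It fails at once if the beaker is moved more than 10 mm (distance of beaker from where it was at the start of the episode above 0.01 m).
It fails at once if the amber jar, the tip box or the tube rack is moved more than 15 mm (distance of any of vial, tip_box, tube_rack from where it was at the start of the episode above 0.015 m).
It also fails if it takes over 42 s, if anything falls off the work surface, if the arm or the gripper's body presses on something with over 40 N, if the wrist force passes 120 N, or if a joint passes its speed limit or range.

## Working session

There is one attempt and no reset: what is moved stays moved. The work goes in short steps, each a Python script; the robot and the scene stay as the last script left them, time stands still between calls to the robot, and variables do not carry over. Pictures are saved under pics/ and viewed, at most 10 in all, crops included, and the job is handed in when it is done.

```bash
ls; mkdir -p pics; python3 - <<'E'
from station import ctrl
import cv2,numpy as np
for n in ("scene","side","wrist"):
    c=ctrl.get_calibration(n); im=ctrl.read_camera(n); cv2.imwrite(f"pics/{n}0.png",im[:,:,::-1]); print(n,c)
s=ctrl.state();print(s["clock"],s["tool_pos"],s["orientation"],s["opening"],s["wrist_force"])
a=cv2.imread("pics/scene0.png");b=cv2.imread("pics/side0.png")
E
```

```text
pics
scene {'intrinsics': array([[473.48086906,   0.        , 258.23812943],
       [  0.        , 473.48086906, 192.59865688],
       [  0.        ,   0.        ,   1.        ]]), 'position': array([ 1451.96196424, -1038.03963419,  1209.69435797]), 'orientation': array([ 0.84626887,  0.29352031, -0.15859244, -0.4153592 ])}
side {'intrinsics': array([[351.60216968,   0.        , 259.28601624],
       [  0.        , 351.60216968, 190.65379768],
       [  0.        ,   0.        ,   1.        ]]), 'position': array([336.66729106, 692.89812185, 937.09846924]), 'orientation': array([-0.16770338,  0.91084184, -0.3710488 ,  0.0675686 ])}
wrist {'intrinsics': array([[297.31863964,   0.        , 254.63775975],
       [  0.        , 297.31863964, 190.71587595],
       [  0.        ,   0.        ,   1.        ]]), 'position': array([ 91.5819026 , 621.80437157, 383.82964906]), 'orientation': array([0.78805828, 0.60150019, 0.07916032, 0.10438059])}
0.15 [164.68121256 602.61802928 212.95145807] [ 1.32954477e-01  9.91122021e-01 -4.94672361e-04 -3.21109987e-05] 93.6303638414708 [ 0.50393541 -0.77140041 -0.12044735]
```

View pics/scene0.png

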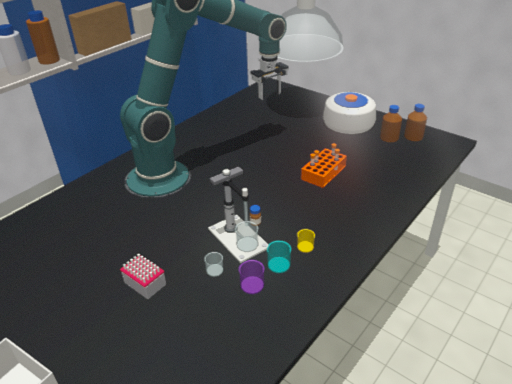

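View pics/side0.png

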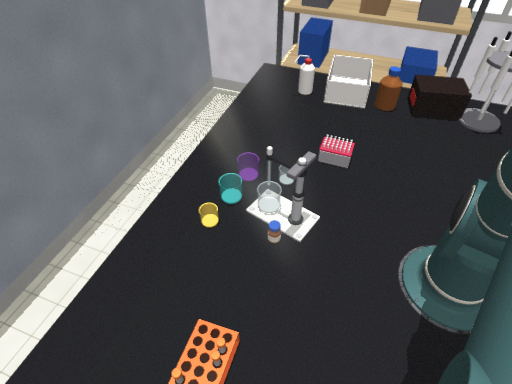

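Scene view: the stand is on its white foot at about (238,235), with the button near (227,172). The beaker candidates are:
- large clear on the foot (247,236)
- small clear (214,264)
- turquoise (279,257)
- purple (252,277)
- yellow (306,241)

I choose the large clear one on the foot. In the side view the button is near (302,161), the beaker at (269,197) and the jar at (274,232). One close crop next, to check this.

```bash
python3 - <<'E'
import cv2,numpy as np
a=cv2.imread("pics/scene0.png")[160:260,200:270];b=cv2.imread("pics/side0.png")[140:240,240:330]
f=lambda i:cv2.resize(i,None,fx=5,fy=5,interpolation=cv2.INTER_CUBIC)
cv2.imwrite("pics/crop1.png",np.hstack([f(a),f(b)])); 
E
```

```text
(no output)
```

View pics/crop1.png

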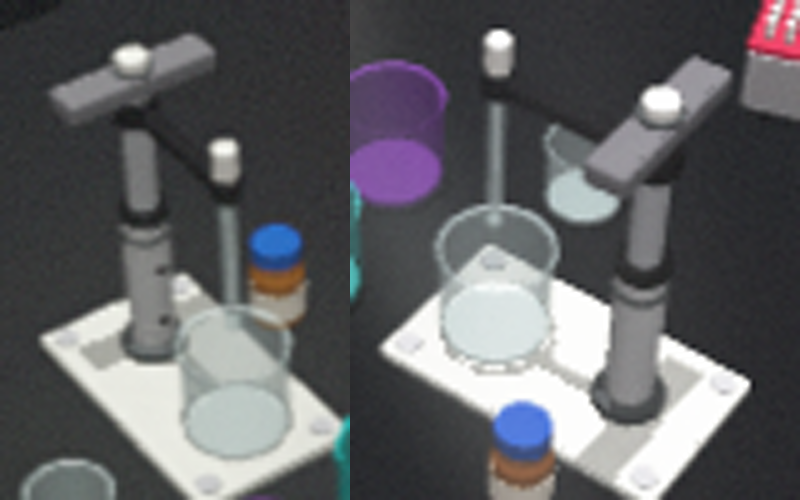

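The crop confirms the choice: the clear beaker stands on the foot under the probe. The button top is at scene (225.8,170.6) and side (301.9,159.4), with the jar close beside the foot. Next I triangulate.

```bash
cat > h.py <<'E'
from station import ctrl
import numpy as np, cv2
from scipy.spatial.transform import Rotation as R
def ray(n,p,c=None):
    c=c or ctrl.get_calibration(n);K=c["intrinsics"]
    v=np.array([(p[0]-K[0,2])/K[0,0],(p[1]-K[1,2])/K[1,1]])
    if n=="wrist":
        r=np.hypot(*v);d=np.r_[v/max(r,1e-9)*np.sin(r),np.cos(r)]
    else: d=np.r_[v,1]
    d=R.from_quat(c["orientation"]).apply(d); return np.array(c["position"]),d/np.linalg.norm(d)
def tri(*rays):
    A=sum(np.eye(3)-np.outer(d,d) for _,d in rays);b=sum((np.eye(3)-np.outer(d,d))@o for o,d in rays)
    x=np.linalg.solve(A,b);return x,max(np.linalg.norm(np.cross(x-o,d)) for o,d in rays)
def plane(r,z): o,d=r;return o+d*(z-o[2])/d[2]
E
python3 - <<'E'
from h import *
S=lambda x,y:ray("scene",(200+(x+.5)/5-.5,160+(y+.5)/5-.5))
D=lambda x,y:ray("side",(240+(x-350+.5)/5-.5,140+(y+.5)/5-.5))
for n,s,d in (("button",(131,55),(661,99)),("cap",(224,146),(498,38)),("barA",(62,104),(604,173)),("barB",(203,43),(714,64)),
  ("beaker rim",(236,334),(498,242)),("beaker floor",(236,424),(495,325)),("vial cap",(276,240),(523,425))):
    x,e=tri(S(*s),D(*d));print(n,x.round(1),round(e,1))
foot=[plane(S(*p),12) for p in((42,340),(184,275),(203,500))]+[plane(D(*p),12) for p in((380,350),(490,246),(748,383),(637,490))]
print(np.round(foot,0))
E
```

```text
button [494.7 -68.9 278.9] 0.5
cap [ 605.  -100.1  268.5] 0.3
barA [490.9 -84.5 229.1] 40.9
barB [499.4 -51.6 299.3] 38.4
beaker rim [601.2 -95.9  97.9] 1.2
beaker floor [601.2 -99.   12.1] 0.2
vial cap [538.6  26.7  73.5] 0.2
[[ 423. -118.   12.]
 [ 459.    6.   12.]
 [ 632. -173.   12.]
 [ 668.  -48.   12.]
 [ 631. -172.   12.]
 [ 421. -111.   12.]
 [ 466.    4.   12.]]
```

Button height 278.9 (expected 280) and button-to-cap distance 114.6 mm (expected 115) both agree. Yaw is about -15°, which the tool already matches. I paired the bar ends the wrong way round, so I'll swap them, then hover over the button and check with the wrist camera.

```bash
python3 - <<'E'
from h import *
S=lambda x,y:ray("scene",(200+(x+.5)/5-.5,160+(y+.5)/5-.5))
D=lambda x,y:ray("side",(240+(x-350+.5)/5-.5,140+(y+.5)/5-.5))
A,e=tri(S(62,104),D(714,64));B,f=tri(S(203,43),D(604,173));print(A,e,B,f,np.linalg.norm(B-A),np.degrees(np.arctan2(*(B-A)[:2])))
s=ctrl.state();q=s["orientation"];p=np.array(s["tool_pos"])
ctrl.gripper_to(0)
ctrl.line_to([p[0],p[1],350],max_speed=300)
ctrl.move_pose([494.7,-68.9,340],q)
c=ctrl.get_calibration("wrist");im=ctrl.read_camera("wrist");cv2.imwrite("pics/w1.png",im[:,:,::-1])
s=ctrl.state();print(s["clock"],s["tool_pos"],s["orientation"],s["opening"],s["wrist_force"])
np.save("w1.npy",np.r_[c["position"],c["orientation"]])
E
```

```text
[ 478.92997907 -126.42312279  264.19292581] 1.4892402552069024 [510.63611915 -12.30183779 264.82954459] 0.15259195697894354 118.44556678652242 15.526806462346984
4.8667 [494.89016359 -68.24222257 339.95392391] [ 1.32417403e-01  9.91193869e-01 -5.84600128e-04 -6.59203402e-05] 0.5039174697496418 [-0.27302108  0.07763794 -0.15305632]
```

View pics/w1.png

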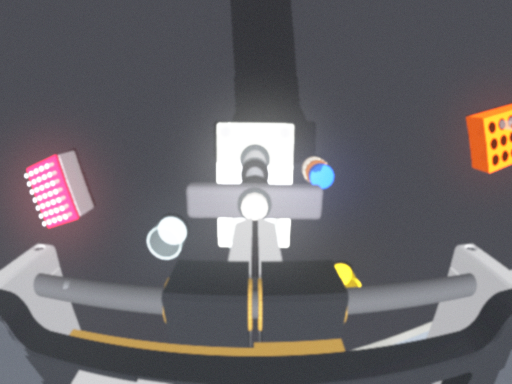

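Wrist view: the button is at (255,206), centred ahead of the closed fingers (column 255). The bar runs level across the image (188–322, row about 201), so the tool is aligned with it. The bar's measured yaw of 15.5° agrees. I check the button's position from this view, then press.

```bash
python3 - <<'E'
from h import *
w=np.load("w1.npy");c=dict(ctrl.get_calibration("wrist"),position=w[:3],orientation=w[3:])
b=plane(ray("wrist",(255,206),c),279.5);print("wrist",b, "ends",plane(ray("wrist",(188,200),c),268),plane(ray("wrist",(322,200),c),268))
s=ctrl.state()
xy=np.array([494.7,-68.9])
if np.linalg.norm(b[:2]-xy)>6: raise SystemExit("mismatch")
xy=(xy+b[:2])/2
ctrl.line_to([*xy,296],max_speed=100)          # tips 8 mm above the button
hit=ctrl.line_to([*xy,270],max_speed=15,until_force=1.5)
s=ctrl.state();z0=s["tool_pos"][2];print(hit,"contact tip z",z0-8,s["wrist_force"])
if not hit: raise SystemExit
for dz in (4,8,12,16,20):
    h=ctrl.line_to([*xy,z0-dz],max_speed=15,until_force=16)
    s=ctrl.state();print(dz,h,s["tool_pos"].round(1) if hasattr(s["tool_pos"],"round") else s["tool_pos"],np.round(s["wrist_force"],1))
    if h: break
ctrl.wait(.2);s=ctrl.state();print(s["clock"],s["tool_pos"],s["wrist_force"])
E
```

```text
wrist [494.31705797 -68.69262511 279.5       ] ends [ 477.5976541  -124.42430492  268.        ] [508.13472296 -12.15731724 268.        ]
True contact tip z 279.18628170653324 [ 1.91106402 -0.4334641   2.1519044 ]
4 False [494.5 -68.8 283.2] [0.1 0.6 3.8]
8 False [494.5 -68.8 279.1] [0.8 1.5 3. ]
12 False [494.5 -68.8 275.1] [0.5 2.  0.7]
16 False [494.5 -68.8 271.1] [0.3 0.2 1.8]
20 False [494.5 -68.8 267.1] [0.1 0.9 1.1]
8.55 [494.46673677 -68.79166015 267.1388116 ] [0.14707994 0.28084361 1.17594512]
```

The button pressed in and the tube moved: fingertips are now 20 mm below first contact. I lift off, straddle the button with the fingers at an opening of 70, and feel for the bar. Its height will show how far the tube has slid.

```bash
python3 - <<'E'
from h import *
xy=[494.5,-68.8]
ctrl.line_to([*xy,310],max_speed=120)
ctrl.gripper_to(70)
ctrl.line_to([*xy,284],max_speed=100)
hit=ctrl.line_to([*xy,250],max_speed=15,until_force=1.8)
s=ctrl.state();z0=s["tool_pos"][2];print(hit,"bar top z",z0-8,"slide",268-(z0-8),s["wrist_force"].round(1),s["opening"],s["clock"])
E
```

```text
True bar top z 252.90863722957278 slide 15.091362770427224 [-0.1  0.7  0.1] 69.9606764981309 12.05
```

The bar top is at about 253 mm, so the tube has slid about 14–15 mm and is free. Now I push gently until it locks.

```bash
python3 - <<'E'
from h import *
xy=[494.5,-68.8]
hit=ctrl.line_to([*xy,212],max_speed=12,until_force=11)
s=ctrl.state();z=s["tool_pos"][2];print(hit,"slide",268-(z-8),s["wrist_force"].round(1),s["clock"])
ctrl.line_to([*xy,z+60],max_speed=120)
c=ctrl.get_calibration("wrist");im=ctrl.read_camera("wrist");cv2.imwrite("pics/w2.png",im[:,:,::-1])
a=ctrl.read_camera("scene")[160:260,200:270,::-1];b=ctrl.read_camera("side")[140:240,240:330,::-1]
f=lambda i:cv2.resize(i,None,fx=5,fy=5,interpolation=cv2.INTER_CUBIC)
cv2.imwrite("pics/crop2.png",np.hstack([f(a),f(b)]))
s=ctrl.state();print(s["wrist_force"].round(1),s["clock"])
E
```

```text
True slide 37.036417927482205 [-0.4 -0.1  5.1] 14.0833
[ 0.6 -0.   0.5] 14.8833
```

View pics/crop2.png

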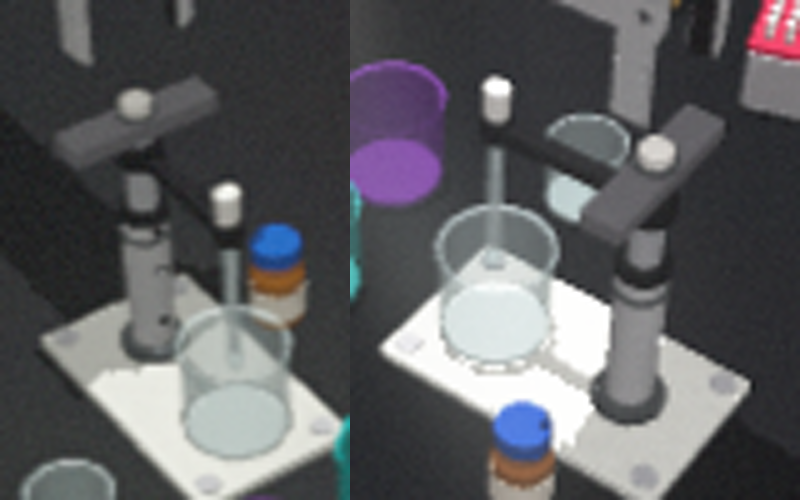

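The probe is inside the beaker and nothing has been disturbed. The button seems proud, at scene crop (134,101) and side crop (655,148). I check its height against the bar, then push the bar again to see whether it is held.

```bash
python3 - <<'E'
from h import *
S=lambda x,y:ray("scene",(200+(x+.5)/5-.5,160+(y+.5)/5-.5))
D=lambda x,y:ray("side",(240+(x-350+.5)/5-.5,140+(y+.5)/5-.5))
print("button",tri(S(134,99),D(655,147)),"cap",tri(S(226,190),D(497,85)))
xy=[494.5,-68.8];ctrl.wait(.2)
ctrl.line_to([*xy,246],max_speed=100)
hit=ctrl.line_to([*xy,212],max_speed=10,until_force=12)
s=ctrl.state();z=s["tool_pos"][2];print(hit,"slide",268-(z-8),s["wrist_force"].round(1),s["clock"])
for _ in range(3):
    ctrl.wait(.1);s=ctrl.state();print(s["tool_pos"][2].round(2),s["wrist_force"].round(1))
ctrl.line_to([*xy,z+60],max_speed=120)
print(ctrl.state()["clock"])
E
```

```text
button (array([494.8608104 , -69.33173016, 241.58344919]), np.float64(0.73796365435188)) cap (array([ 604.87815875, -100.22283861,  231.41127457]), np.float64(0.3480028216568181))
True slide 37.20639585204856 [-2.4  0.9  7.3] 17.0167
238.79 [-2.   0.1  8.4]
238.77 [-2.2  0.9  7.5]
238.8 [-3.5 -0.1  7.8]
17.9667
```

The bar holds at the same place (37 mm) under a steady 8 N, more than the 6 N of friction. The button stands 10.2 mm above the cap, against 10.4 mm at the start, so it is fully up. Handing in.

```bash
python3 -c "
from station import ctrl
print(ctrl.hand_in())"
```

```text
the job is handed in; nothing more can be done
None
```

I handed in the job with the tube locked in its next hole about 37 mm down, the button up, the probe hanging in the beaker and the gripper clear; no verdict came back.

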